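Push a flange through the pass gap of a size gate

ROBOT

A 6-joint arm with a two-finger parallel gripper is mounted at the origin on a cart in front of the work surface, level with it; the furniture and walls round the work are solid. World frame = base frame: x ahead of the robot, y to its left, z up, the work surface at z = 0. Lengths are in m, angles in rad, forces in N, time in s.
With the tool pointing down it reaches from about 0.25 to 0.725 m from the base axis. Payload 9.7 kg.
Tool frame: the origin (TCP) lies at the centre of the arm's flange, where the gripper is bolted on; the fingertips stand 173 mm ahead of it and the grasp point (between the pads) lies 155 mm ahead of it; z points along the fingers, y is the direction in which the jaws open and shut (so a half turn about z gives the same grasp; the last joint's range is limited). The gripper opens to 85 mm and grips with 20 to 120 N. Pads are 22 mm wide; open, the fingers measure 114 mm over their backs; the gripper's body (76 mm by 85 mm) begins 54 mm behind the grasp point. The pads swing forward as they close: fully open they stand 13 mm farther back than shut.
Start: joints at [1.279, 0.087, 0.176, 1.66, 0, 1.571], TCP at [0.158, 0.527, 0.405] pointing down, gripper open.
Joint ranges: [-3.13, 3.13], [-0.85, 1.81], [-1.15, 1.24], [-2.2, 2.28], [-1.44, 1.52], [-3.14, 3.14]. Speed limits (rad/s): [2.22, 2.22, 2.57, 3.14, 3.14, 3.14].

INTERFACE

Orientations are given as a 3x3 rotation matrix whose columns are the frame's x, y, z axes.
In Python, from rig import * gives the robot as it stands.
- The arm moves only by the tool apply_moves, never from a script. Its argument "commands" is a list of rows, each a list of 5 numbers: the shift along the world's x, y, z in mm, then the turn about the world's z in degrees, then the opening, from 0 (shut) to 1 (fully open). In form: [[x, y, z, yaw, gripper], ...]. A call has exactly 5 rows; each row is the pose to reach, as a shift and turn from the pose measured when the call began; what a row does not reach only later rows make up. A row lasts 1/8 s, in which the tool goes at most 62.5 mm and 10.7 degrees, less where a joint would pass 70% of its speed; a pose out of reach is approached as far as the arm can. A call with a gripper value outside its range is refused whole. The fingers move at their own pace and stop on an object; "newtons" is the grip in N (left out, the last holds). Time passes only in rows, so rows that repeat a pose let the fingers close, or fill a call up. It gives the time, the measured TCP pose, the force and the opening at its end, in the units of the state.
- state(): the state, without advancing time (a new reading comes with each control period).
- get_image(name): name is "scene" or "top" or "wrist"; returns a dict with "img" (400x640x3 uint8, red, green, blue), "mtx" (3x3 intrinsics, pixels), "camera_from_world" (4x4, takes a point from world to camera coordinates); the wrist camera has in their place "T_tool_cam" (4x4, takes a point from camera to tool coordinates, whose origin is the TCP and whose axes are the flange's). Camera axes: x right, y down, z forward; pixel columns grow to the right and rows downward; lengths in m; the calibration is good to about 2 mm. A picture is of the moment at which its call begins: read the wrist's pose just before it. There is no depth.
- sign_off(): hands the job in, once; it reports no verdict.
The state is a dict: "time": time; "joints": joint angles; "dq": joint speeds; "joint_torque": joint torques, N m; "eef_pos": TCP position; "orientation": TCP orientation; "contact_force": force on the tool from outside, world axes, zero at the start; "torque": the same for the moment, N m; "grip_width": finger opening in m.
Only numpy, scipy, OpenCV 4.12 (cv2) and the standard library are available. Lean on these libraries where they do the work, as an engineer would, in place of code of your own. Each camera call takes 0.05 s, during which the arm holds its last target.

TASK

Three flat steel stops on the desk form a size gate with two gaps. Using the fingertips, push the steel flange along the desk and through the wider gap from the side where it stands, without picking it up and without forcing it against the stops, until all of it lies beyond the stops, behind that gap and no more than a flange's width past it. Leave it lying flat there, and leave the bushing, the hexagonal stand-off and the knob where they are.

Things in the scene. Friction and masses are not known exactly. Their poses are not given: they have to be found in the camera images.
- flange_part: turned steel flange, loose, 0.13 to 0.21 kg, lying flat: a round disc 58 mm in diameter at the foot with a 33 mm hub in the middle, 30 mm high in all. Push it at the rim of the disc, within 8 mm of the desk. Origin: centre of its underside, on the desk (z = 0); its z axis points up
- middle_stop: middle one of three fixed steel stops: block 40 mm long (its x), 30 wide (y), 24 high, two screw heads 4 mm high on top, upright corners rounded to 8 mm. Origin: centre of its underside, on the desk. Its x axis is the way through the gaps: the flange starts 150-200 mm on the -x side and ends on the +x side. The other two stops stand in line, centres 90 mm to its +y and -y, all parallel
- slim_stop: slimmest of the three stops, fixed to the desk, at one end of the row (either end): 40 mm long (x), 24 mm wide (y), 24 mm high, otherwise like the middle one. The gap between it and the middle stop is the wider one, 63 mm. Origin: centre of its underside
- broad_stop: broadest of the three stops, fixed to the desk, at the other end of the row: 40 mm long (x), 44 mm wide (y), 24 mm high, otherwise like the middle one. The gap between it and the middle stop is only 53 mm, too narrow for the flange. Origin: centre of its underside
- bushing_a: bystander: brass bushing, loose, 34 mm in diameter, 26 mm high, on the flange's side of the gate, at one end of the row. Origin: centre of its underside
- hex_standoff: bystander: upright hexagonal brass stand-off, loose, 16 x 19 mm, 52 mm high, beside the far end of the passage. Origin: centre of its underside
- knurl_knob: bystander: round steel knob, loose, 36 mm in diameter, 22 mm high, beyond the other end of the row of stops. Origin: centre of its underside
Mind the look-alikes: they are no part of the job. What is shaped like the flange_part but yellow is not meant.

How it is judged:
On the way:
1. the flange lies between the middle and the slimmest stop, in the wider gap (x of flange_part in the frame of middle_stop between -0.02 and 0.02 m and horizontal distance between flange_part and middle_stop below 0.06 m and horizontal distance between flange_part and slim_stop below 0.06 m and height (world z) of flange_part below 0.006 m), for 0.1 s.
At the end, for the whole second after the job is handed in: the flange lies flat and at rest on the desk, wholly past the far faces of the stops (its centre 49 to 107 mm along the middle stop's +x), behind the wider gap (within about 40 mm to either side of the gap's middle) (x of flange_part in the frame of middle_stop between 0.049 and 0.107 m and y of flange_part in the frame of middle_stop between -0.085 and 0.085 m and y of flange_part in the frame of slim_stop between -0.085 and 0.085 m and height (world z) of flange_part below 0.004 m and angle between flange_part's own z axis and vertical below 0.08 rad and linear speed of flange_part below 0.01 m/s); the robot touches nothing.
It fails at once if the flange is lifted off the desk or tipped (height (world z) of flange_part above 0.008 m or angle between flange_part's own z axis and vertical above 0.2 rad).
It fails at once if the flange is forced against a stop (over 25 N) (contact force between flange_part and middle_stop above 25 N or contact force between flange_part and slim_stop above 25 N or contact force between flange_part and broad_stop above 25 N).
It fails at once if the bushing, stand-off or knob is moved more than 15 mm (distance of any of bushing_a, hex_standoff, knurl_knob from where it was at the start of the episode above 0.015 m).
It also fails if it takes over 64 s, if anything falls off the work surface, if the arm or the gripper's body presses on something with over 40 N, if the wrist force passes 120 N, or if a joint passes its speed limit or range.

## Working session

There is one attempt and no reset: what is moved stays moved. The work goes in short steps, Python scripts to look and compute and a tool call to move; the robot and the scene stay as the last step left them, time stands still between calls to the robot, and variables do not carry over. Pictures are saved under pics/ and viewed, and the job is handed in when it is done.

Besides the shell and the picture viewer there is one more tool, called after "Request:" as name([rows], argument=value, ...), one row to a line, values as JSON. apply_moves: Moves the arm, as the interface text tells. Its arguments: {"type":"object","properties":{"commands":{"type":"array","items":{"type":"array","items":{"type":"number"}}},"newtons":{"type":"number"}},"required":["commands"]}

```bash
mkdir -p pics; ls
python3 - <<'E'
from rig import *
import cv2
s=state();print(s)
for n in("top","scene"):
    d=get_image(n);cv2.imwrite(f"pics/{n}0.png",d["img"][:,:,::-1]);print(n,d["mtx"],d["camera_from_world"])
E
```

```text
pics
{'time': 0.0, 'joints': array([1.27899326e+00, 8.74560801e-02, 1.75129570e-01, 1.65978610e+00,
       5.14055060e-06, 1.57080182e+00]), 'dq': array([ 0.00139061, -0.00030136,  0.00061185, -0.00022645, -0.001433  ,
       -0.00034508]), 'joint_torque': array([ 1.22090583e-03, -5.20387459e+01,  4.64803362e+01,  1.64762407e-02,
        1.58083376e-04,  6.51246694e-06]), 'eef_pos': array([0.15822407, 0.52675278, 0.40398277]), 'orientation': array([[-9.57725146e-01,  2.87684545e-01, -3.83591247e-04],
       [ 2.87684801e-01,  9.57724318e-01, -1.25916166e-03],
       [ 5.13331712e-06, -1.31628416e-03, -9.99999134e-01]]), 'contact_force': array([-0.43484112, -0.19111623, -0.15390324]), 'torque': array([-0.01696317, -0.01325365, -0.01896376]), 'grip_width': 0.08538676772476293}
top [[386.99238822   0.         323.82753008]
 [  0.         386.99238822 197.8866589 ]
 [  0.           0.           1.        ]] [[-0.01442587 -0.99983852  0.01071612  0.15777224]
 [-0.98577528  0.01242656 -0.16760869  0.53515911]
 [ 0.16744846 -0.01298159 -0.98579536  0.79462069]
 [ 0.          0.          0.          1.        ]]
scene [[462.87969586   0.         316.36909392]
 [  0.         462.87969586 199.48156885]
 [  0.           0.           1.        ]] [[ 0.70505107 -0.70893215  0.01783804 -0.29008811]
 [-0.31158679 -0.33228074 -0.89022648  0.2645545 ]
 [ 0.63703741  0.62209703 -0.45516879  0.5650989 ]
 [ 0.          0.          0.          1.        ]]
```

View pics/top0.png

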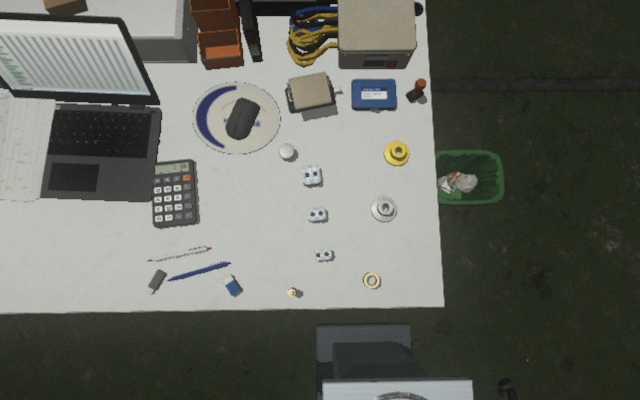

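View pics/scene0.png

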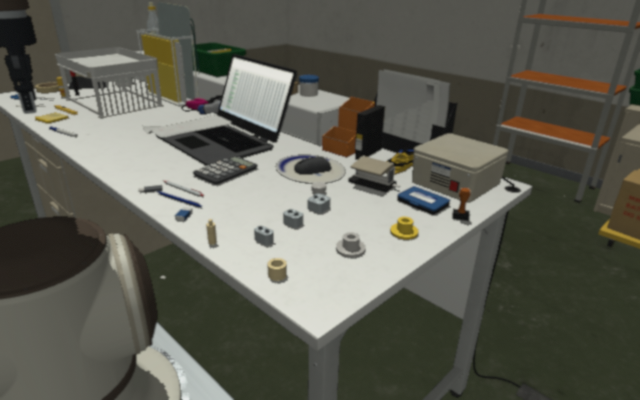

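Top view: stops at about (312,176), (317,215) and (323,255), steel flange at (384,209), yellow look-alike at (397,153), bushing at (372,281), stand-off at (293,293), knob at (287,151). I'll zoom in and measure.

```bash
cat > h.py <<'E'
import numpy as np,cv2
def ray(d,px,z):
    K=d["mtx"];T=d["camera_from_world"];R=T[:3,:3];t=T[:3,3]
    c=-R.T@t; v=R.T@np.linalg.inv(K)@np.array([px[0],px[1],1.]); return (c+v*(z-c[2])/v[2])[:2]
def proj(d,p):
    T=d["camera_from_world"];q=d["mtx"]@(T[:3,:3]@np.array(p)+T[:3,3]);return q[:2]/q[2]
E
python3 - <<'E'
from rig import *
from h import *
d=get_image("top");im=d["img"]
c=im[130:310,250:430][:,:,::-1];cv2.imwrite("pics/crop0.png",cv2.resize(c,(720,720)[:2],interpolation=cv2.INTER_CUBIC)[:600])
# desk vs not desk
sat=cv2.cvtColor(im,cv2.COLOR_RGB2HSV)
g=im.astype(int)
print(im[230,350],im[300,350],im[209,375])
blur=cv2.medianBlur(im,61).astype(int)
m=(np.abs(g-blur).max(2)>14).astype(np.uint8)
m[:, :255]=0;m[:,430:]=0;m[:130]=0;m[303:]=0
cv2.imwrite("pics/m0.png",cv2.resize(m[130:310,250:430]*255,(540,540)))
n,l,st,ce=cv2.connectedComponentsWithStats(m)
for i in range(1,n):
    if st[i,4]>30: 
        cs,_=cv2.findContours((l==i).astype(np.uint8),0,2)
        print(st[i],ce[i].round(1),ray(d,ce[i],0.012).round(4),cv2.minAreaRect(cs[0]))
E
```

```text
[192 192 187] [186 189 184] [224 220 214]
[255 130  24  22  54] [267.3 141.9] [0.6752 0.2785] ((267.1560974121094, 141.72171020507812), (4.103303909301758, 30.472076416015625), 47.72631072998047)
[383 140  27  27 562] [396.2 153.3] [ 0.6448 -0.0181] ((396.0, 153.0), (26.0, 26.0), 90.0)
[278 143  21  20 200] [289.1 154.3] [0.6451 0.2282] ((288.5000305175781, 153.5), (18.384775161743164, 16.970561981201172), 45.0)
[302 165  22  24 325] [313.3 177.3] [0.5905 0.1732] ((312.6352844238281, 176.25881958007812), (23.16234588623047, 20.40127182006836), 85.60128784179688)
[370 195  28  28 416] [384.3 209.6] [0.5143 0.0146] ((383.5, 208.99998474121094), (26.16295051574707, 26.16295051574707), 45.0)
[308 207  21  17 229] [318.9 216. ] [0.5019 0.1618] ((318.0, 215.0), (16.0, 20.0), 90.0)
[314 249  22  14 185] [325.1 255.9] [0.4134 0.1492] ((324.5, 255.5), (13.0, 21.0), 90.0)
[362 272  20  18 251] [371.6 280.4] [0.3593 0.0487] ((371.5, 280.5), (17.0, 19.0), 90.0)
[287 287  17  12 139] [294.8 292.5] [0.3363 0.2158] ((295.1529541015625, 292.3117980957031), (16.48671531677246, 9.870335578918457), 12.52880859375)
[419 294  11   9  52] [425.7 299.5] [ 0.3172 -0.0669] ((424.0, 298.0), (8.0, 10.0), 90.0)
```

View pics/crop0.png

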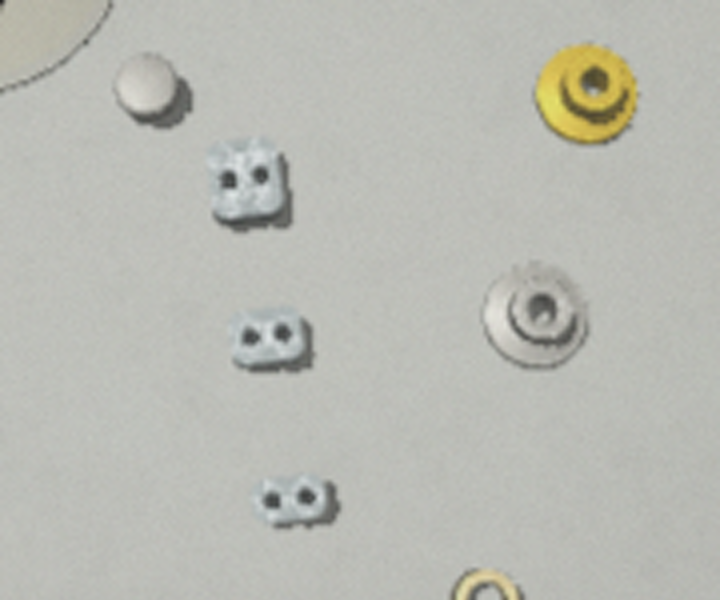

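View pics/m0.png

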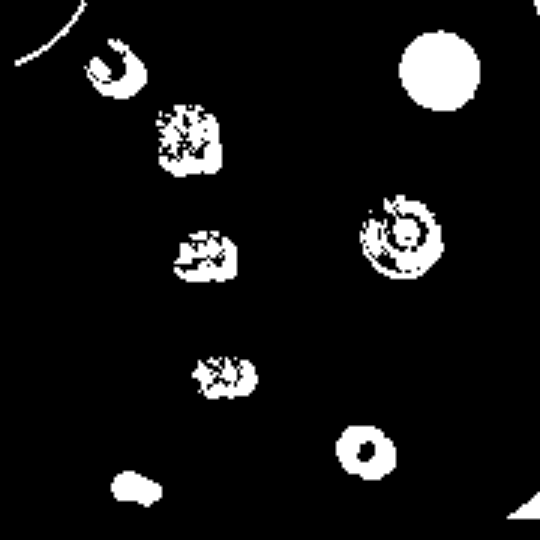

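Run:
```python
from rig import *
from h import *
d=get_image("top");im=d["img"]
g=cv2.cvtColor(im,cv2.COLOR_RGB2GRAY).astype(float)
def dark(u,v,r=4):
    P=g[v-r:v+r+1,u-r:u+r+1]; w=np.clip(np.median(P)*0.85-P,0,None); yy,xx=np.mgrid[v-r:v+r+1,u-r:u+r+1]
    return np.array([(w*xx).sum(),(w*yy).sum()])/w.sum()
names={"broad":[(228,180),(261,175)],"mid":[(250,337),(283,333)],"slim":[(272,500),(307,496)]}
C={}
for k,v in names.items():
    p=[ray(d,dark(round(250+a/4-.4),round(130+b/4-.4),3),0.028) for a,b in v]
    C[k]=(p[0]+p[1])/2; print(k,C[k].round(4),(p[0]-p[1]).round(4),np.linalg.norm(p[0]-p[1]),np.degrees(np.arctan2(*(p[0]-p[1])[::-1])))
a=C["broad"]-C["slim"];print(np.linalg.norm(a),np.degrees(np.arctan2(a[1],a[0])),np.linalg.norm(C["mid"]-C["slim"]))
h=dark(385,207,3);print("hole",h,ray(d,h,0.03))
# circle of flange at crop
up=cv2.resize(im[185:233,360:408],None,fx=12,fy=12,interpolation=cv2.INTER_CUBIC);cv2.imwrite("pics/fl0.png",up[:,:,::-1])
b=ray(d,(371.6,280.4),0.013);print(b)
```

```text
broad [0.5946 0.1787] [-0.0026  0.0178] 0.01802333107195036 98.39880506158715
mid [0.5059 0.1675] [-0.0021  0.0176] 0.017679909521383562 96.88242459309667
slim [0.4168 0.1562] [-0.0021  0.0183] 0.018414052096459983 96.39763266347786
0.1792736088149454 7.233455749093269 0.08983397365622707
hole [385.43465405 204.61028977] [0.52294413 0.01485144]
[0.35931135 0.04887679]
```

View pics/fl0.png

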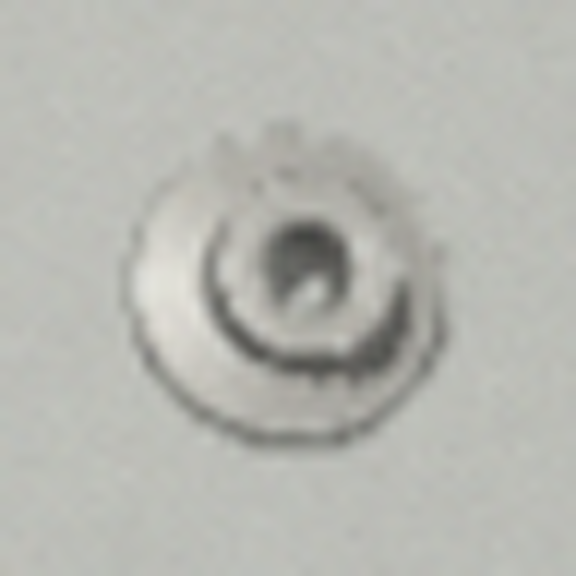

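Run:
```python
from rig import *
from h import *
d=get_image("top")
for p,z in [((383.4,208.2),.006),((385.1,206.9),.03)]:
    print(ray(d,p,z))
print(ray(d,(383.4+13.25,208.2),.006)-ray(d,(383.4-13.25,208.2),.006))
th=np.radians(97.2);ex=np.array([np.cos(th),np.sin(th)]);ey=np.array([-ex[1],ex[0]])
mid=np.array([.5057,.1675]);slim=np.array([.4168,.1562])
f=ray(d,(383.4,208.2),.006)
print("ex",ex,"ey",ey,"flange in mid",(f-mid)@ex,(f-mid)@ey, "slim",(slim-mid)@ex,(slim-mid)@ey)
for n,p,z in[("bush",(371.6,280.4),.013),("hex",(293.5,292.5),.045),("knob",(287,152),.022)]:
    q=ray(d,p,z);print(n,q,(q-mid)@ex,(q-mid)@ey)
```

```text
[0.51839463 0.01561849]
[0.5178602 0.0157988]
[-0.00077438 -0.0600368 ]
ex [-0.12533323  0.9921147 ] ey [-0.9921147  -0.12533323] flange in mid -0.15227493723959812 0.0064412765592716794 slim -6.877166098693959e-05 0.08961526248613375
bush [0.35931135 0.04887679] -0.09934046703557337 0.16010175994858297
hex [0.33852345 0.21642381] 0.0694908106179228 0.15972653186718475
knob [0.64772346 0.232291  ] 0.04647984727606164 -0.1490240304833691
```

Poses agree with the given sizes: row spacing 89.8 and 89.6 mm, disc about 59 mm. In the middle-stop frame the flange is at (-152, +6) mm and the wider gap is centred at y = +46.5 mm. I'll move up high to a point behind the flange.

Request:
apply_moves([
  [40,-57,0,-8,0.235],
  [80,-114,0,-16,0.235],
  [118,-168,0,-22,0.235],
  [154,-220,0,-28,0.235],
  [190,-272,0,-34,0.235],
])

```text
time: 0.88
eef_pos: [0.3379, 0.2688, 0.4044]
orientation: [[-0.631, 0.776, 0.0], [0.776, 0.631, -0.0], [-0.0, -0.0, -1.0]]
contact_force: [1.5, 1.0, -0.2]
grip_width: 0.0202
```

Request:
apply_moves([
  [40,-57,0,-4,0.235],
  [80,-114,0,-8,0.235],
  [118,-168,0,-8,0.235],
  [150,-214,0,-8,0.235],
  [180,-256,0,-8,0.235],
])

```text
time: 1.5
eef_pos: [0.5173, 0.0126, 0.4045]
orientation: [[-0.516, 0.856, 0.001], [0.856, 0.516, 0.0], [-0.0, 0.001, -1.0]]
contact_force: [1.1, 1.2, 1.0]
grip_width: 0.0203
```

Run:
```python
from rig import *
from h import *
s=state();print(s["time"],s["eef_pos"],s["grip_width"],s["joints"],s["dq"].round(2),np.degrees(np.arctan2(s["orientation"][1,1],s["orientation"][0,1])))
d=get_image("wrist");cv2.imwrite("pics/w1.png",d["img"][:,:,::-1]);print(d["T_tool_cam"],d["mtx"])
```

```text
1.5 [0.51731293 0.01259398 0.40454122] 0.02033472711148575 [2.43159823e-02 8.36531947e-03 9.40295186e-02 1.65590140e+00
 1.12270925e-04 1.05254931e+00] [-0.85  0.62  0.6  -0.02  0.   -0.85] 31.086574550135992
[[-1.55243243e-04 -9.63180945e-01 -2.68853944e-01  6.67549309e-02]
 [ 9.99999974e-01 -1.94098443e-04  1.17940180e-04 -1.11276863e-03]
 [-1.65781866e-04 -2.68853919e-01  9.63180950e-01  3.10072935e-02]
 [ 0.00000000e+00  0.00000000e+00  0.00000000e+00  1.00000000e+00]] [[349.06903588   0.         316.68860342]
 [  0.         349.06903588 199.76212435]
 [  0.           0.           1.        ]]
```

View pics/w1.png

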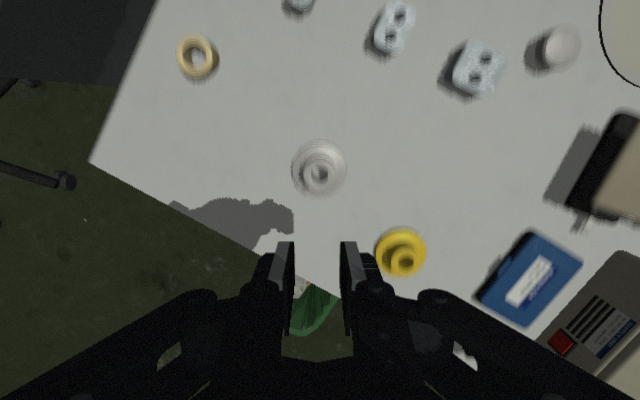

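Wrist view: flange at (320,168), fingertips at about (285,242) and (348,242), stops ahead at the top. I'll line up and go down behind the flange.

Request:
apply_moves([
  [15,-21,0,1,0.235],
  [30,-42,-20,2,0.235],
  [30,-42,-65,2,0.235],
  [30,-42,-110,2,0.235],
  [30,-42,-150,2,0.235],
])

```text
time: 2.17
eef_pos: [0.55, -0.034, 0.2513]
orientation: [[-0.543, 0.84, -0.0], [0.84, 0.543, -0.002], [-0.002, -0.001, -1.0]]
contact_force: [0.2, 0.2, 0.5]
grip_width: 0.0197
```

```bash
cat > wl.py <<'E'
from rig import *
from h import *
def wcam(name):
    s=state();d=get_image("wrist");cv2.imwrite(name,d["img"][:,:,::-1])
    T=np.eye(4);T[:3,:3]=s["orientation"];T[:3,3]=s["eef_pos"]
    d["camera_from_world"]=np.linalg.inv(T@d["T_tool_cam"]);return s,d
E
python3 - <<'E'
from wl import *
s,d=wcam("pics/w2.png");print(s["time"],s["eef_pos"],np.degrees(np.arctan2(s["orientation"][1,1],s["orientation"][0,1])))
im=d["img"];cv2.imwrite("pics/w2.png",im[:,:,::-1])
for n,p in dict(fl=(.5184,.0156,.006),mid=(.5057,.1675,.028),slim=(.4168,.1562,.028)).items():print(n,proj(d,p))
E
```

```text
2.175 [ 0.5499528  -0.03397051  0.25132438] 32.898666322122885
fl [319.80424159 115.485059  ]
mid [ 487.3008616  -202.71412175]
slim [ 298.94521324 -325.55513492]
```

View pics/w2.png

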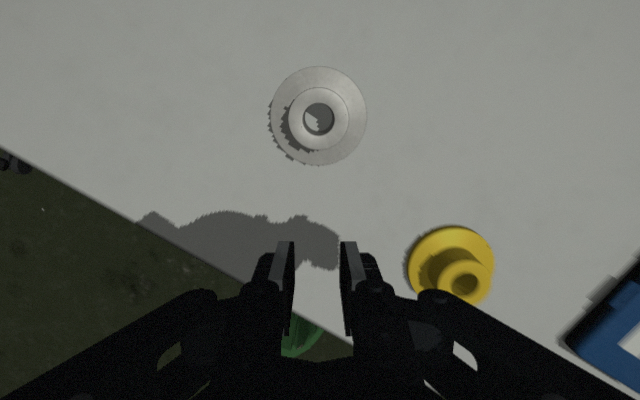

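The flange is seen at (318.5,116.5) against a predicted (319.8,115.5), which is good to about 1 mm. Lowering slowly to the desk.

Request:
apply_moves([
  [0,0,-40,0,0.235],
  [0,0,-65,0,0.235],
  [0,0,-72,0,0.235],
  [0,0,-74,0,0.235],
  [0,0,-75,0,0.235],
])

```text
time: 2.85
eef_pos: [0.5489, -0.0338, 0.1735]
orientation: [[-0.543, 0.84, -0.006], [0.84, 0.543, -0.002], [0.002, -0.006, -1.0]]
contact_force: [-10.5, 0.6, 17.2]
grip_width: 0.0203
```

Run:
```python
from wl import *
s,d=wcam("pics/w3.png");print(s["time"],s["eef_pos"],s["contact_force"],np.degrees(np.arctan2(s["orientation"][1,1],s["orientation"][0,1])))
print(proj(d,(.5184,.0156,.006)))
```

```text
2.85 [ 0.54893458 -0.03378212  0.17351318] [-10.50713943   0.60518935  17.22334579] 32.910145414275206
[325.2990715 126.7278579]
```

View pics/w3.png

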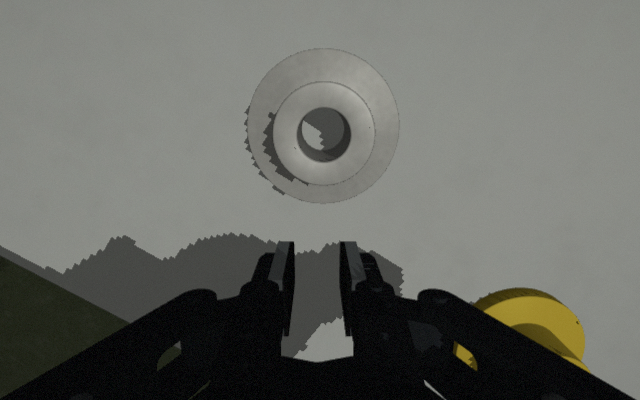

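Request:
apply_moves([
  [0,0,3,0,0.235],
  [0,0,4,0,0.235],
  [0,0,4,0,0.235],
  [0,0,4,0,0.235],
  [0,0,4,0,0.235],
])

```text
time: 3.52
eef_pos: [0.5489, -0.0338, 0.1774]
orientation: [[-0.543, 0.84, -0.006], [0.84, 0.543, -0.002], [0.002, -0.006, -1.0]]
contact_force: [0.3, -0.5, 1.0]
grip_width: 0.0197
```

Run:
```python
from wl import *
s,d=wcam("pics/w4.png");print(s["time"],s["eef_pos"],s["contact_force"],s["orientation"],s["grip_width"])
im=d["img"];g=cv2.GaussianBlur(cv2.cvtColor(im,cv2.COLOR_RGB2GRAY),(3,3),0)
print(cv2.HoughCircles(g,cv2.HOUGH_GRADIENT,1,20,param1=60,param2=15,minRadius=65,maxRadius=85))
print(proj(d,(.5184,.0156,.006)))
```

```text
3.525 [ 0.54888152 -0.03379365  0.17735774] [ 0.32246472 -0.51222466  0.97117969] [[-0.54327991  0.83952928 -0.00612592]
 [ 0.83954965  0.54328001 -0.00179229]
 [ 0.00182341 -0.00611673 -0.99997963]] 0.01969196969512092
[[[322.5 124.5  75.3]
  [524.5 363.5  72.2]
  [325.5 158.5  66.4]]]
[325.36296552 126.20475019]
```

View pics/w4.png

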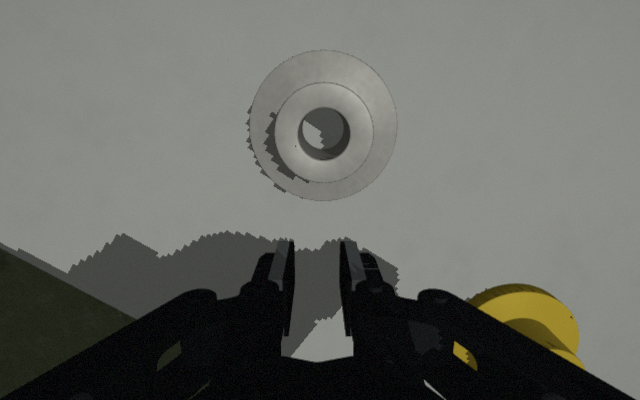

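The tips are clear of the desk by about 4 mm and the flange is seen at (322,125). First push, oblique, towards the mouth of the wider gap.

Request:
apply_moves([
  [0,3,-0.5,0,0.235],
  [-4,10,-0.5,0,0.235],
  [-9,18,-0.5,0,0.235],
  [-15,27,-0.5,0,0.235],
  [-21,36,-0.5,0,0.235],
])

```text
time: 4.2
eef_pos: [0.5274, 0.0029, 0.177]
orientation: [[-0.544, 0.839, -0.006], [0.839, 0.544, -0.002], [0.002, -0.006, -1.0]]
contact_force: [1.3, -0.8, -0.8]
grip_width: 0.0199
```

Run:
```python
from wl import *
s,d=wcam("pics/w5.png");print(s["time"],s["eef_pos"],s["contact_force"])
```

```text
4.2 [0.52739642 0.00293607 0.17695581] [ 1.25769206 -0.77434996 -0.75460316]
```

View pics/w5.png

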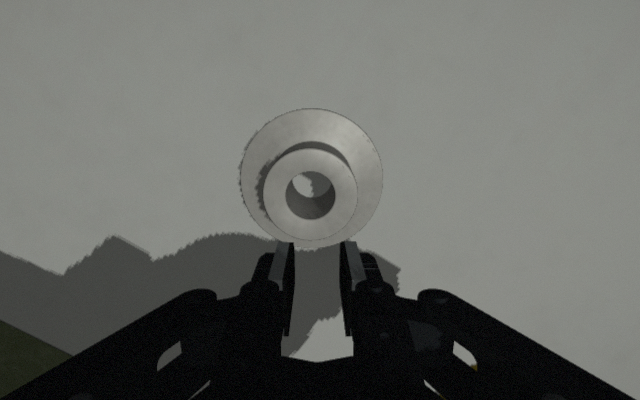

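The flange is flat and rests against both fingertips (disc centre about (312,178)). Continuing the oblique push.

Request:
apply_moves([
  [-7,11,-0.5,0,0.235],
  [-15,23,-0.5,0,0.235],
  [-23,35,-0.5,0,0.235],
  [-30,46,-0.5,0,0.235],
  [-35,53,-0.5,0,0.235],
])

```text
time: 4.88
eef_pos: [0.4914, 0.0574, 0.1765]
orientation: [[-0.544, 0.839, -0.006], [0.839, 0.544, -0.001], [0.002, -0.006, -1.0]]
contact_force: [1.7, -1.6, 2.5]
grip_width: 0.0203
```

Run:
```python
from wl import *
s,d=wcam("pics/w6.png");print(s["time"],s["eef_pos"],s["contact_force"],s["orientation"][:2,0])
t=get_image("top");cv2.imwrite("pics/t6.png",cv2.resize(t["img"][130:310,250:430][:,:,::-1],(600,600),interpolation=cv2.INTER_CUBIC))
```

```text
4.875 [0.49139563 0.05743629 0.17647193] [ 1.73274734 -1.60327101  2.49780395] [-0.54434463  0.83885845]
```

View pics/w6.png

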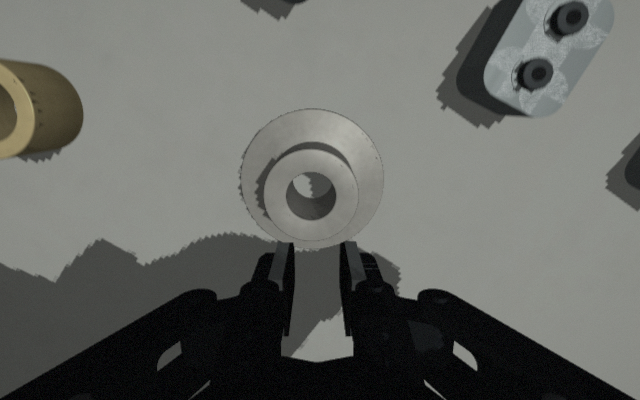

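View pics/t6.png

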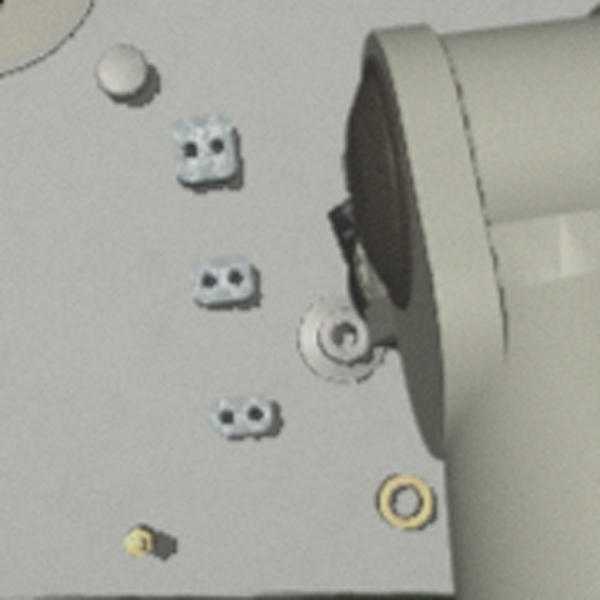

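Wrist view: flange centred at (312,178), the same relative to the hand, and the middle stop's screws at (537,73) and (571,18). I'll measure the flange in the stop frame from this one picture.

```bash
cat >> wl.py <<'E'
def spot(g,u,v,r=9):
    P=g[v-r:v+r+1,u-r:u+r+1].astype(float); w=np.clip(np.median(P)*0.8-P,0,None); yy,xx=np.mgrid[v-r:v+r+1,u-r:u+r+1]
    return np.array([(w*xx).sum(),(w*yy).sum()])/w.sum()
th=np.radians(97.2);ex=np.array([np.cos(th),np.sin(th)]);ey=np.array([-ex[1],ex[0]])
mid=np.array([.5057,.1675])
E
python3 - <<'E'
from wl import *
s=state();d=get_image("wrist")
T=np.eye(4);T[:3,:3]=s["orientation"];T[:3,3]=s["eef_pos"];d["camera_from_world"]=np.linalg.inv(T@d["T_tool_cam"])
a=ray(d,(571,18),.028);b=ray(d,(537,73),.028);m=(a+b)/2
print("mid",m,a-b,np.degrees(np.arctan2(*(a-b)[::-1])))
for z in(0,.004,.008):
    L=ray(d,(239.5,176),z);R=ray(d,(384,176),z);U=ray(d,(312,108),z);
    up=(U-(L+R)/2)
    c=U-29e-3*s["orientation"][:2,0]; print(z,"diam",np.linalg.norm(L-R),"c",(L+R)/2,c,"inM wrist",(c-m)@ex,(c-m)@ey,"inM top",(c-mid)@ex,(c-mid)@ey,"rel tcp",(c-s["eef_pos"][:2])@s["orientation"][:2,:2])
t=get_image("top")
# top cam disc: crop x299..~388,y~295..383 at 600/180 scale
p=(250+343/3.333-.4,130+340/3.333-.4);q=ray(t,p,.006);print("top",q,(q-mid)@ex,(q-mid)@ey)
E
```

```text
mid [0.50535725 0.16672955] [-0.00215902  0.01739104] 97.07681472164725
0 diam 0.06133558752406501 c [0.46729828 0.08616249] [0.46810024 0.08538887] inM wrist -0.07602973846030782 0.04715791075614286 inM top -0.07675115744438026 0.04759452382129586 rel tcp [ 0.03612624 -0.00417666]
0.004 diam 0.05964918426948916 c [0.4669247  0.08689273] [0.46813896 0.08547173] inM wrist -0.07595238587879294 0.047109112500693204 inM top -0.07667380486286537 0.0475457255658462 rel tcp [ 0.03617463 -0.00409905]
0.008 diam 0.05796278101491327 c [0.46655111 0.08762297] [0.46817768 0.08555459] inM wrist -0.07587503329727807 0.04706031424524349 inM top -0.07659645228135051 0.047496927310396495 rel tcp [ 0.03622303 -0.00402145]
top [0.46643126 0.08696017] -0.07498306858697656 0.04905341569391617
```

The diameter at z = 8 mm comes out at 58.0 mm, so the measurement is sound. The flange is at about (-76, +47) mm against a gap centre of +46.5 mm. Backing off and turning square to the gap.

Request:
apply_moves([
  [4,-6,1,0,0.235],
  [7,-12,1,0,0.235],
  [2,-17,1,-9,0.235],
  [-7,-20,1,-18,0.235],
  [-15,-20,1,-26,0.235],
])

```text
time: 5.7
eef_pos: [0.4767, 0.036, 0.1771]
orientation: [[-0.116, 0.993, -0.007], [0.993, 0.116, 0.002], [0.003, -0.007, -1.0]]
contact_force: [-1.2, 0.3, -0.4]
grip_width: 0.0204
```

Run:
```python
from wl import *
s,d=wcam("pics/w7.png");print(s["time"],s["eef_pos"],s["contact_force"],s["orientation"][:2,0],np.degrees(np.arctan2(s["orientation"][1,0],s["orientation"][0,0])))
```

```text
5.7 [0.47671305 0.03597603 0.17708735] [-1.17849001  0.27239655 -0.44560985] [-0.11556048  0.99329651] 96.63597984271888
```

View pics/w7.png

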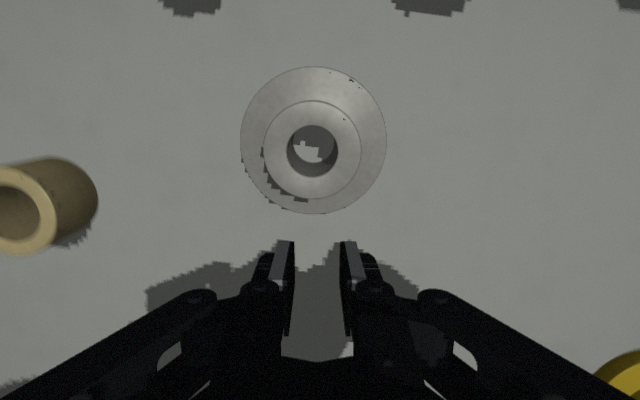

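Square to the gap, the disc is at (313,140) and the finger centre at about 317. Pushing straight for about 38 mm, then I'll look.

Request:
apply_moves([
  [-0.7,6,0,0.5,0.235],
  [-2,14,-0.5,0.5,0.235],
  [-3,23,-0.5,0.5,0.235],
  [-4,31,-0.5,0.5,0.235],
  [-4.5,36,-0.5,0.5,0.235],
])

```text
time: 6.38
eef_pos: [0.4715, 0.0728, 0.1765]
orientation: [[-0.119, 0.993, -0.008], [0.993, 0.119, 0.002], [0.003, -0.008, -1.0]]
contact_force: [-0.0, -1.7, -0.5]
grip_width: 0.0203
```

Run:
```python
from wl import *
s,d=wcam("pics/w8.png");print(s["time"],s["eef_pos"],s["contact_force"],s["orientation"][:2,0],np.degrees(np.arctan2(s["orientation"][1,0],s["orientation"][0,0])))
```

```text
6.375 [0.47145231 0.07276573 0.17649604] [-0.04870081 -1.70361154 -0.51941072] [-0.11913138  0.9928745 ] 96.8420020777482
```

View pics/w8.png

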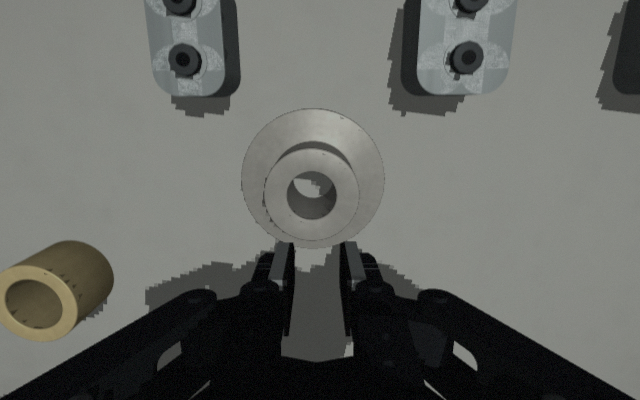

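Wrist view: slim stop's near screw at (184,60), middle stop's at (467,57), disc centred at (313,178).

Run:
```python
from wl import *
s=state();d=get_image("wrist")
T=np.eye(4);T[:3,:3]=s["orientation"];T[:3,3]=s["eef_pos"];d["camera_from_world"]=np.linalg.inv(T@d["T_tool_cam"])
g=cv2.cvtColor(d["img"],cv2.COLOR_RGB2GRAY)
S=ray(d,(184.5,60),.028);S2=ray(d,(180,2),.028);Mi=ray(d,(467,57),.028)
v=Mi-S;print("S",S,"Mi",Mi,np.linalg.norm(v),np.degrees(np.arctan2(v[1],v[0])),np.linalg.norm(S-S2))
u=v/np.linalg.norm(v);n=np.array([-u[1],u[0]]) # u = -ey, n=ex
gc=S+u*(0.012+0.0315)
for row in(165,176,188):
    m=g[row].astype(int); 
L=ray(d,(241,178),.008);R=ray(d,(384.5,178),.008);U=ray(d,(313,108),.008)
print("diam",np.linalg.norm(L-R));c=(L+R)/2
print("lat of disc from gap centre (+ toward mid)",(c-gc)@u,"along n",(U-n*.029-gc)@n)
print("rel tcp lat",(c-s["eef_pos"][:2])@u, "n deg",np.degrees(np.arctan2(n[1],n[0])))
# inner edges at z=.024
for p in((222,50),(416,50)):print((ray(d,p,.024)-gc)@u)
```

```text
S [0.41888357 0.14704619] Mi [0.50702099 0.15841842] 0.08886806526133886 7.35216332485695 0.016437230837995916
diam 0.05774248962226192
lat of disc from gap centre (+ toward mid) -0.0039076162168432795 along n -0.04426130860409053
rel tcp lat -0.003053520026060452 n deg 97.35216332485695
-0.032429032683371724
0.030308575520653473
```

The disc is about 3–4 mm off towards the slim stop, and the first contact would come about 30 mm further on. I'll correct sideways gradually over the next 22 mm.

Request:
apply_moves([
  [0,4,0,0.4,0.235],
  [0,10,0,0.4,0.235],
  [0.5,15,0,0.4,0.235],
  [0.5,19,0,0.4,0.235],
  [0.5,21,0,0.4,0.235],
])

```text
time: 7.1
eef_pos: [0.472, 0.0939, 0.1765]
orientation: [[-0.126, 0.992, -0.008], [0.992, 0.126, 0.002], [0.003, -0.008, -1.0]]
contact_force: [0.7, -1.3, -0.5]
grip_width: 0.02
```

Run:
```python
from wl import *
s,d=wcam("pics/w9.png");print(s["time"],s["eef_pos"],s["contact_force"],s["orientation"][:2,0],np.degrees(np.arctan2(s["orientation"][1,0],s["orientation"][0,0])))
```

```text
7.1 [0.47195304 0.09394239 0.17649388] [ 0.68177509 -1.30238181 -0.45999116] [-0.12628946  0.99198862] 97.25526132268331
```

View pics/w9.png

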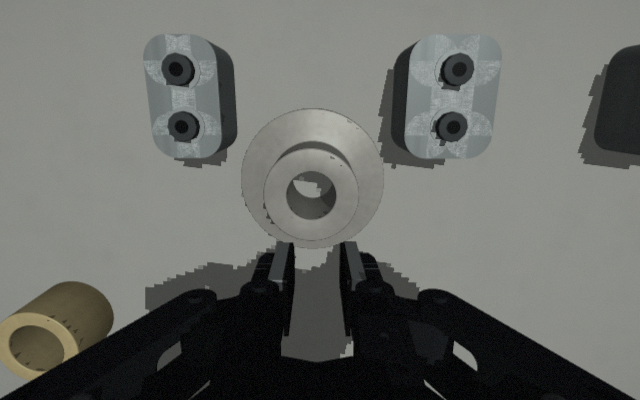

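```bash
cat > gap.py <<'E'
from wl import *
def measure(sc1,sc2,m1,m2,L,R,U):
    s=state();d=get_image("wrist")
    T=np.eye(4);T[:3,:3]=s["orientation"];T[:3,3]=s["eef_pos"];d["camera_from_world"]=np.linalg.inv(T@d["T_tool_cam"])
    S=(ray(d,sc1,.028)+ray(d,sc2,.028))/2;Mi=(ray(d,m1,.028)+ray(d,m2,.028))/2
    v=Mi-S;u=v/np.linalg.norm(v);n=np.array([-u[1],u[0]])
    print("spacing",np.linalg.norm(v),"n deg",np.degrees(np.arctan2(n[1],n[0])),"S",S,"Mi",Mi)
    gc=S+u*(np.linalg.norm(v)-.09)/2+u*.0435
    l=ray(d,L,.008);r=ray(d,R,.008);c=(l+r)/2;U=ray(d,U,.008)
    print("diam",np.linalg.norm(l-r),"lat",(c-gc)@u,"x",(U-n*.029-gc)@n)
    return d,gc,u,n
E
python3 - <<'E'
from gap import *
d,gc,u,n=measure((177,69),(183.5,126.5),(459,69),(453,127),(241,178),(384,178),(313,108))
im=d["img"];cv2.imwrite("pics/z9.png",cv2.resize(im[20:220,130:510],(760,400),interpolation=cv2.INTER_CUBIC)[:,:,::-1])
for p,z in(((217.5,80),.024),((236,80),0),((410,80),.024),((392,80),0)):print(p,z,(ray(d,p,z)-gc)@u)
E
```

```text
spacing 0.08926003861853203 n deg 97.1918501371512 S [0.41779091 0.15582708] Mi [0.5063487  0.16700174]
diam 0.05753710763136952 lat -0.0006916154991554065 x -0.03221874789710552
(217.5, 80) 0.024 -0.03171930666429043
(236, 80) 0 -0.031029234282136657
(410, 80) 0.024 0.031892918870165037
(392, 80) 0 0.030687034830326997
```

View pics/z9.png

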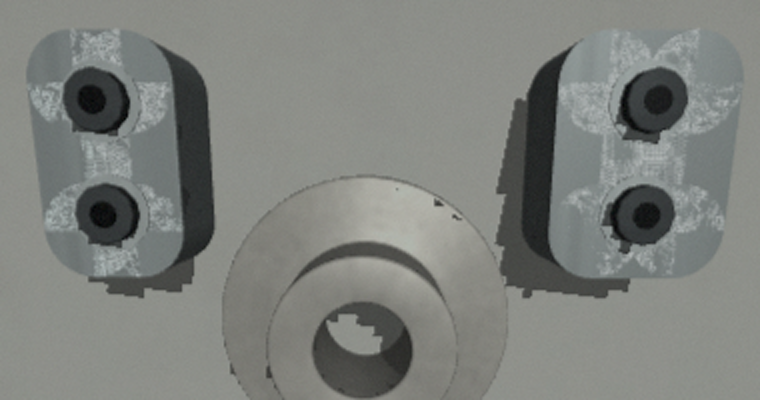

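The measurements agree: spacing 89.3 mm, gap edges at ±31 mm, disc 0.7 mm off centre at x = -32 mm. I'll ease in slowly.

Request:
apply_moves([
  [0.2,4,0,0,0.235],
  [-0.3,9,0,0,0.235],
  [-0.8,14,0,0,0.235],
  [-1.4,18,0,0,0.235],
  [-1.6,20,0,0,0.235],
])

```text
time: 7.82
eef_pos: [0.4703, 0.1142, 0.1765]
orientation: [[-0.127, 0.992, -0.008], [0.992, 0.127, 0.002], [0.003, -0.008, -1.0]]
contact_force: [0.9, -0.8, -0.8]
grip_width: 0.02
```

Run:
```python
from wl import *
s,d=wcam("pics/w10.png");print(s["time"],s["eef_pos"],s["contact_force"],s["orientation"][:2,0],np.degrees(np.arctan2(s["orientation"][1,0],s["orientation"][0,0])))
```

```text
7.825 [0.47030634 0.11421876 0.17652584] [ 0.92017467 -0.78476192 -0.78091973] [-0.1266989   0.99193558] 97.27891642256881
```

View pics/w10.png

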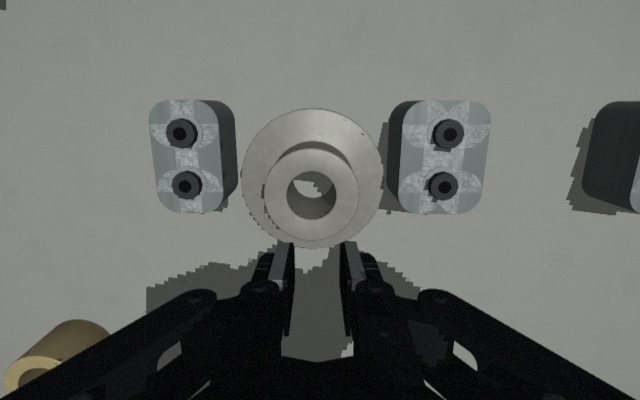

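Run:
```python
from gap import *
d,gc,u,n=measure((181,133),(187,185.5),(449,133),(443.5,186),(241,178),(383.5,178),(313,108))
for p,z in(((222,150),.024),((236,150),0),((405,150),.024),((390,150),0)):print(p,z,(ray(d,p,z)-gc)@u)
```

```text
spacing 0.08892711066128249 n deg 97.27802856126772 S [0.4178394  0.15610031] Mi [0.50605004 0.16736598]
diam 0.057353672271865976 lat 0.00017029216437312368 x -0.012201028174447017
(222, 150) 0.024 -0.030907825423785142
(236, 150) 0 -0.03173887971527387
(405, 150) 0.024 0.03280420937834553
(390, 150) 0 0.03244733630290268
```

Centred to within 0.2 mm at x = -12 mm. Straight on, watching the forces.

Request:
apply_moves([
  [-0.5,4,0,0,0.235],
  [-1,9,0,0,0.235],
  [-1.8,14,0,0,0.235],
  [-2.3,18,0,0,0.235],
  [-2.5,20,0,0,0.235],
])

```text
time: 8.55
eef_pos: [0.4678, 0.1345, 0.1765]
orientation: [[-0.127, 0.992, -0.008], [0.992, 0.127, 0.002], [0.003, -0.008, -1.0]]
contact_force: [0.1, -2.2, 0.4]
grip_width: 0.0201
```

Run:
```python
from wl import *
s,d=wcam("pics/w11.png");print(s["time"],s["eef_pos"],s["contact_force"],s["orientation"][:2,0],np.degrees(np.arctan2(s["orientation"][1,0],s["orientation"][0,0])))
```

```text
8.55 [0.46777632 0.13445774 0.17650573] [ 0.08385666 -2.19122114  0.35526483] [-0.12701954  0.99189412] 97.29744078219404
```

View pics/w11.png

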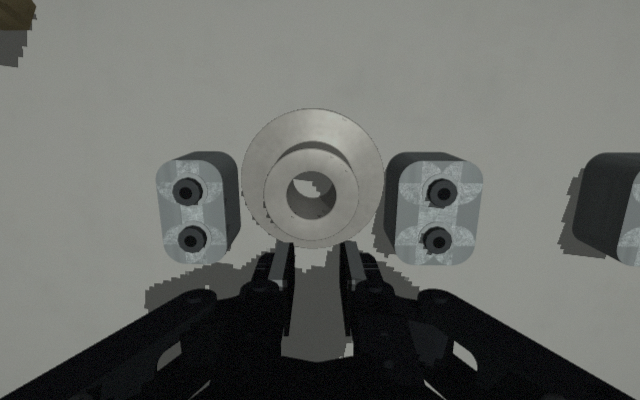

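The disc is in the gap at (313,178), with the stops' inner faces at about u = 238 and 386 and low force. Continuing.

Request:
apply_moves([
  [-0.7,4,0,0,0.235],
  [-1.4,9,0,0,0.235],
  [-2.1,14,0,0,0.235],
  [-2.6,18,0,0,0.235],
  [-2.9,20,0,0,0.235],
])

```text
time: 9.22
eef_pos: [0.4648, 0.1548, 0.1765]
orientation: [[-0.127, 0.992, -0.008], [0.992, 0.127, 0.003], [0.004, -0.008, -1.0]]
contact_force: [0.9, -0.7, -0.0]
grip_width: 0.0199
```

Run:
```python
from wl import *
s,d=wcam("pics/w12.png");print(s["time"],s["eef_pos"],s["contact_force"],s["orientation"][:2,0],np.degrees(np.arctan2(s["orientation"][1,0],s["orientation"][0,0])))
```

```text
9.225 [0.4648157  0.1548289  0.17651363] [ 0.92425217 -0.68474466 -0.02507423] [-0.12734079  0.99185244] 97.31600182569522
```

View pics/w12.png

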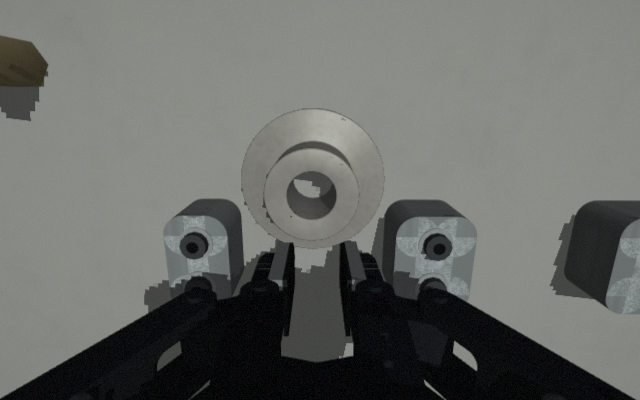

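Run:
```python
from rig import *
import cv2
d=get_image("scene");cv2.imwrite("pics/s12.png",cv2.resize(d["img"][150:290,200:420][:,:,::-1],(792,504),interpolation=cv2.INTER_CUBIC))
```

```text
(no output)
```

View pics/s12.png

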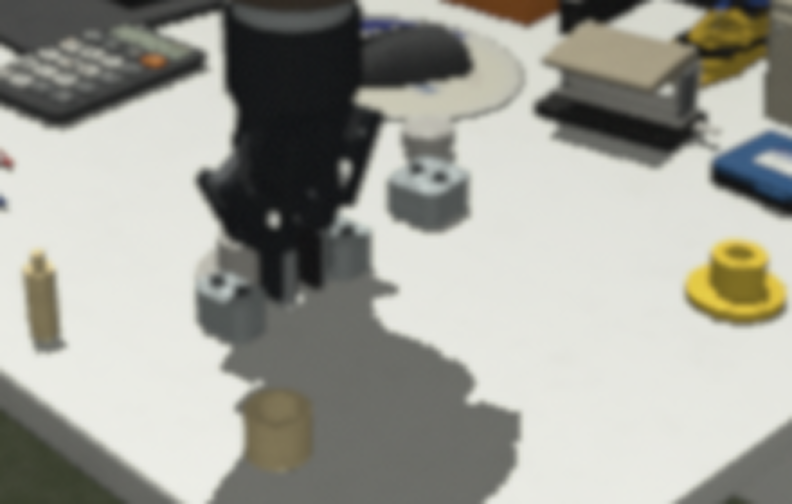

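The scene view shows the gripper linkage standing well above the stops and the slim fingers in the gap. Going on.

Request:
apply_moves([
  [-0.5,4,0,0,0.235],
  [-1.1,9,0,0,0.235],
  [-1.8,14,0,0,0.235],
  [-2.3,18,0,0,0.235],
  [-2.5,20,0,0,0.235],
])

```text
time: 9.95
eef_pos: [0.4623, 0.1751, 0.1765]
orientation: [[-0.128, 0.992, -0.008], [0.992, 0.128, 0.003], [0.004, -0.008, -1.0]]
contact_force: [-0.0, -0.2, -0.1]
grip_width: 0.0205
```

Request:
apply_moves([
  [-0.5,4,0,0,0.235],
  [-1.1,9,0,0,0.235],
  [-1.7,13,0,0,0.235],
  [-2.0,16,0,0,0.235],
  [-2.2,18,0,0,0.235],
])

```text
time: 10.58
eef_pos: [0.46, 0.1933, 0.1765]
orientation: [[-0.128, 0.992, -0.008], [0.992, 0.128, 0.003], [0.004, -0.008, -1.0]]
contact_force: [-0.0, -1.5, -0.4]
grip_width: 0.0198
```

Run:
```python
from wl import *
s,d=wcam("pics/w13.png");print(s["time"],s["eef_pos"],s["contact_force"])
for z in(.008,):
    L=ray(d,(241,178),z);R=ray(d,(384,178),z);U=ray(d,(313,108),z)
    c=U-.029*ex;print(np.linalg.norm(L-R),(c-mid)@ex,((L+R)/2-mid)@ey)
```

```text
10.575 [0.46004166 0.19328915 0.17648772] [-0.03121159 -1.47426888 -0.40342196]
0.05754762813026596 0.06727523387316232 0.04568507254383421
```

View pics/w13.png

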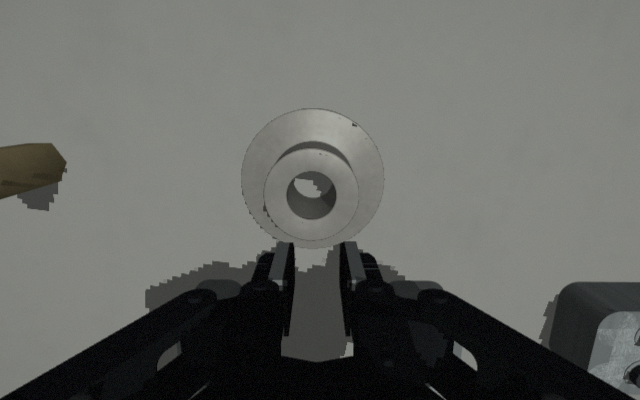

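The flange is at (67, +46) mm, within 49–107 and close to the gap's axis. Backing off straight, then up.

Request:
apply_moves([
  [0.5,-4,0,0,0.235],
  [1.2,-10,0,0,0.235],
  [1.2,-10,20,0,0.235],
  [1.2,-10,60,0,0.235],
  [1.2,-10,110,0,0.235],
])

```text
time: 11.25
eef_pos: [0.461, 0.1828, 0.2869]
orientation: [[-0.127, 0.992, -0.01], [0.992, 0.127, 0.002], [0.004, -0.009, -1.0]]
contact_force: [1.3, -0.0, -0.4]
grip_width: 0.0204
```

Request:
apply_moves([
  [0,-40,40,0,0.235],
  [0,-90,60,0,0.235],
  [0,-140,60,0,0.235],
  [0,-180,60,0,0.235],
  [0,-190,60,0,0.235],
])

```text
time: 11.88
eef_pos: [0.4607, -0.0094, 0.3471]
orientation: [[-0.124, 0.992, -0.009], [0.992, 0.124, 0.002], [0.003, -0.009, -1.0]]
contact_force: [0.5, -0.3, -0.6]
grip_width: 0.0198
```

Run:
```python
from wl import *
s=state();print(s["time"],s["eef_pos"],s["contact_force"])
t=get_image("top");im=t["img"];cv2.imwrite("pics/t14.png",cv2.resize(im[130:310,240:440][:,:,::-1],(600,540),interpolation=cv2.INTER_CUBIC))
```

```text
11.875 [ 0.46067704 -0.00943113  0.34712234] [ 0.50684716 -0.3360192  -0.62259846]
```

View pics/t14.png

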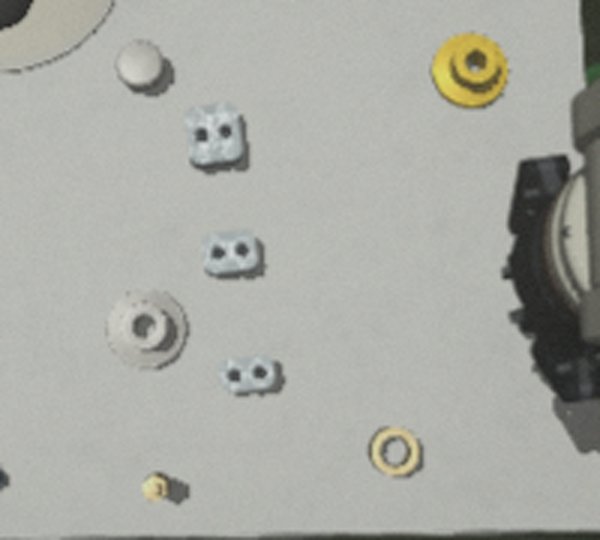

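Top view: the flange is at (147,329) in the crop, flat and behind the wider gap. I'll check the number and the bystanders.

Run:
```python
from wl import *
t=get_image("top");a=cv2.imread("pics/top0.png")[:,:,::-1].astype(int);b=t["img"].astype(int)
q=ray(t,(240+147.5/3-.3,130+329/3-.3),.006);print("flange M",(q-mid)@ex,(q-mid)@ey)
for n,(u,v) in dict(bush=(372,281),hex=(293,291),knob=(287,152)).items():print(n,"mean image diff",np.abs(a-b)[v-12:v+12,u-12:u+12].mean().round(2))
s=state();print(s["contact_force"]);sign_off()
```

```text
flange M 0.06802937227671282 0.046437184168044154
bush mean image diff 6.08
hex mean image diff 5.8
knob mean image diff 5.76
[ 0.44299229  0.10762809 -0.42463057]
the job is handed in; nothing more can be done
```

I pushed the steel flange through the wider gap with both fingertips, without lifting it, and handed the job in at about 12 s of the 64 s. sign_off() reports no verdict.

- **Method:** I pushed at an angle to the gap mouth, backed off and turned square, then pushed straight through in short steps with a camera check at nearly every one. Just before the gap the flange was about 3–4 mm off towards the slim stop, so I corrected that on the way in.
- **Forces:** The wrist force read about 2 N or less at the end of each push through the gap. The fingertips pressed on the desk with about 17 N once, while being lowered, and I raised them straight away.
- **Final position:** In the middle stop's frame the top camera puts the flange's centre at x = 68 mm (allowed 49–107) and y = 46.4 mm, with the gap's middle at 46.5 mm. The wrist camera gave 67 and 45.7 mm. It looks flat, and the arm is well clear.
- **Bystanders:** The bushing, stand-off and knob look unmoved. The before/after picture difference was an even 5.8–6.1 grey levels at all three, which I took as image noise and did not check against an empty patch of desk.
- **Disagreement:** Stop spacing came out at 88.9–89.8 mm against the 90 mm given, which is within the calibration.

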